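# Put the eraser away in the sliding-lid box

### The job

Put the blue-and-white eraser away: press lightly on the flat top of the wooden box's lid and drag the lid back towards you by friction until the box is open by about 9 cm, lay the eraser inside, then slide the lid fully shut again and let go. The thin lid cracks if it is pushed hard (30 N or more at any moment), and it runs a little uphill or downhill, so feel the force all the way. Leave the other things on the bench where they are.

Things in the scene. Friction and masses are not known exactly. Their poses are not given: they have to be found in the camera images.
- box: Wooden box with a sliding lid; heavy, it does not move. 180 mm long (own x), 110 mm wide (y), 54 mm high; origin at the centre of its underside, on the bench. Its own -x end, the front, points roughly towards the robot. Side walls and back (+x) wall 8 mm thick and 54 mm high; front wall 26 mm high.
- box_inside (a point): Centre of the box's inner floor, 6 mm above the bench, axes as the box's. The inside is 164 mm (x) by 94 mm (y). With the lid open by q, only the rear (+x) q of the box is uncovered, less the 6 mm that the back wall takes.
- lid (a joint): How far the lid is open, in m: 0 shut (as far as it goes), 0.11 the end stop; it slides along the box's own -x to open, +x to shut. Flat light wooden board, 175 mm long, 94 mm wide between the side walls, 8 mm thick, two thin dark lines, no knob or notch. Shut, it ends flush with the box's front. It takes about 7 N along the grooves to move it and stays where it is left.
- lid_nominal (a point): Fixed point at the box's centre, 44 mm above the bench: where the lid's top would be in new grooves. At mid-length the real top is up to 2 mm higher or lower, and the lid and its run slope by up to 0.04 rad (2.3 deg), nose up or down, so it rises or falls up to 4 mm on its way; different each time, in no reading: find it by touch. It is rigid; pressed with under about 10 N a finger slips; 12 to 18 N is right; 30 N cracks it.
- eraser_center (a point): Centre (half-way up) of the eraser, a block 42 mm long (its own y), 18 mm wide (x) and 11 mm high (z) in a blue card sleeve with one white end, lying flat on the bench, 20 g; grasp it across its 18 mm width.
- sharpener: Small grey pencil sharpener, 15 x 24 x 12 mm, loose on the bench, origin at the centre of its underside. Leave it alone.
- sanding_block: Brown sanding block, 60 x 105 x 32 mm, loose at the back right of the bench, origin at the centre of its underside. Leave it alone.
- tape_measure: Yellow tape measure, 62 x 69 x 35 mm, loose at the right edge of the bench, origin at the centre of its underside. Leave it alone.
Mind the look-alikes: they are no part of the job. Leave any red look-alike of the box alone.

How it is judged:
By the outcome, as a careful person would: the job done as asked, in the order asked, and still so for the second after the job is handed in, with the robot touching nothing.
It also fails if it takes over 72 s, if anything falls off the work surface, if the arm or the gripper's body presses on something with over 40 N, if the wrist force passes 120 N, or if a joint passes its speed limit or range.

### The arm

A 6-joint arm with a two-finger parallel gripper is mounted at the origin on a cart in front of the work surface, level with it; the furniture and walls round the work are solid. World frame = base frame: x ahead of the robot, y to its left, z up, the work surface at z = 0. Lengths are in m, angles in rad, forces in N, time in s.
With the tool pointing down it reaches from about 0.325 to 0.775 m from the base axis. Payload 5.5 kg.
Tool frame: the origin (TCP) lies at the very end of the fingers, on their centre line; the grasp point (between the pads) lies 19 mm behind it (arm.grip_depth is the distance from the TCP to the grasp point, in m); z points along the fingers, y is the line along which they close (so a half turn about z gives the same grasp; the last joint's range is limited). The gripper opens to 85 mm and grips with 20 to 120 N. Pads are 22 mm wide; open, the fingers measure 114 mm over their backs; the gripper's body (76 mm by 85 mm) begins 54 mm behind the grasp point. The pads swing forward as they close: fully open they stand 13 mm farther back than shut.
Start: joints at [1.256, 0.091, 1.231, -0, 1.82, -0.057], TCP at [0.153, 0.58, 0.231] pointing down, gripper open.
Joint ranges: [-2.87, 2.87], [-0.86, 2.18], [0.17, 2.46], [-1.51, 4.65], [0.06, 2.69], [-2.65, 2.65]. Speed limits (rad/s): [2.57, 2.57, 3.01, 3.14, 3.14, 3.14].

### API

Orientations are given as a 3x3 rotation matrix whose columns are the frame's x, y, z axes.
In Python, from cell import arm gives the robot as it stands.
- The arm moves only by the tool servo_tool, never from a script. Its argument "rows" is a list of rows, each a list of 3 entries, a list of its own where there are three numbers: the shift along the tool's x, y, z in cm, then the turn, a rotation vector about the tool's x, y, z in degrees, then the finger opening in cm, from 0 to 8.54. In form: [[[x, y, z], [rx, ry, rz], grip], ...]. A call has 1 to 10 rows; each row is the pose to reach, as a shift and turn from the pose commanded when the call began, along the tool's axes at that moment; what a row does not reach only later rows make up. A row lasts 1/8 s, in which the tool goes at most 62.5 mm and 10.7 degrees, less where a joint would pass 70% of its speed; a pose out of reach is approached as far as the arm can. A call with a gripper value outside its range is refused whole. The fingers move at their own pace and stop on an object; "squeeze" is the grip in N (left out, the last holds). Time passes only in rows, so rows that repeat a pose let the fingers close. It gives the time, the measured TCP pose, the force, the opening and the grip force at its end, in the units of the state.
- arm.get_state(): the state, without advancing time (a new reading comes with each control period).
- arm.camera(name): name is "scene" or "top" or "wrist"; returns the picture (480x640x3 uint8, red, green, blue); there is no depth.
- arm.camera_info(name): a dict with "mtx" (3x3 intrinsics, pixels), "R" (3x3) and "t" (3): a world point X has camera coordinates R X + t; the wrist camera has in their place "tool_from_camera" (4x4, takes a point from camera to tool coordinates, whose origin is the TCP and whose axes are the flange's). Camera axes: x right, y down, z forward; pixel columns grow to the right and rows downward; lengths in m; the calibration is good to about 2 mm. A picture is of the moment at which its call begins: read the wrist's pose just before it. camera_info takes no time and is no camera call.
- arm.close_job(): hands the job in; it is judged then, once.
The state is a dict: "time_s": time; "q": joint angles; "qvel": joint speeds; "joint_torque": joint torques, N m; "tcp_pos": TCP position; "tool_rot": TCP orientation; "contact_force": force on the tool from outside, world axes, zero at the start; "ft_torque": the same for the moment, N m; "opening": opening from 0.0 (shut) to 1.0 (fully open); "grasp_force": force on a finger pad.
Only numpy, scipy, OpenCV 4.12 (cv2) and the standard library are available. Lean on these libraries where they do the work, as an engineer would, in place of code of your own. Each camera call takes 0.05 s, during which the arm holds its last target. There are 200 camera calls.

## Working session

There is one attempt and no reset: what is moved stays moved. The work goes in short steps, Python scripts to look and compute and a tool call to move; the robot and the scene stay as the last step left them, time stands still between calls to the robot, and variables do not carry over. Pictures are saved under pics/ and viewed, at most 10 in all, crops included, and the job is handed in when it is done.

Besides the shell and the picture viewer there is one more tool, called after "Call:" as name([rows], argument=value, ...), one row to a line, values as JSON. servo_tool: Moves the arm, as the interface text tells. Its arguments: {"type":"object","properties":{"rows":{"type":"array"},"squeeze":{"type":"number"}},"required":["rows"]}

```bash
mkdir -p pics; ls
python3 - <<'E'
from cell import arm
import cv2,numpy as np
np.set_printoptions(precision=4,suppress=True)
for n in("top","scene"):
    cv2.imwrite(f"pics/{n}0.png",arm.camera(n)[...,::-1]); i=arm.camera_info(n); print(n,i)
s=arm.get_state();print(s)
print(arm.camera_info("wrist"))
E
```

```text
pics
top {'mtx': array([[465.4429,   0.    , 316.3262],
       [  0.    , 465.4429, 239.6968],
       [  0.    ,   0.    ,   1.    ]]), 'R': array([[ 0.0086, -0.9999, -0.0093],
       [-0.9973, -0.0079, -0.0729],
       [ 0.0728,  0.0099, -0.9973]]), 't': array([-0.0276,  0.5855,  1.1105])}
scene {'mtx': array([[512.7735,   0.    , 326.8467],
       [  0.    , 512.7735, 239.464 ],
       [  0.    ,   0.    ,   1.    ]]), 'R': array([[ 0.4272, -0.904 , -0.0141],
       [-0.47  , -0.2088, -0.8576],
       [ 0.7724,  0.373 , -0.5141]]), 't': array([-0.2781,  0.3037,  1.1439])}
{'time_s': 0.1, 'q': array([ 1.2563,  0.0918,  1.2318, -0.    ,  1.8198, -0.0567]), 'qvel': array([-0.0018, -0.0025, -0.0019, -0.0007, -0.0002, -0.001 ]), 'joint_torque': array([  0.0025, -46.022 , -41.9216,   0.    ,   0.0107,  -0.    ]), 'tcp_pos': array([0.1529, 0.5799, 0.2302]), 'tool_rot': array([[-0.9669,  0.255 , -0.0005],
       [ 0.255 ,  0.9669, -0.0017],
       [ 0.0001, -0.0018, -1.    ]]), 'contact_force': array([-0.5618, -0.3632,  0.0119]), 'ft_torque': array([ 0.0316, -0.0192, -0.0549]), 'grasp_force': 0.0, 'opening': 0.9980109937548796}
{'mtx': array([[366.1381,   0.    , 327.5211],
       [  0.    , 366.1381, 236.5462],
       [  0.    ,   0.    ,   1.    ]]), 'tool_from_camera': array([[-0.0002, -0.9512, -0.3084,  0.0774],
       [ 1.    , -0.0001, -0.0003, -0.0023],
       [ 0.0003, -0.3084,  0.9512, -0.1434],
       [ 0.    ,  0.    ,  0.    ,  1.    ]])}
```

View pics/top0.png

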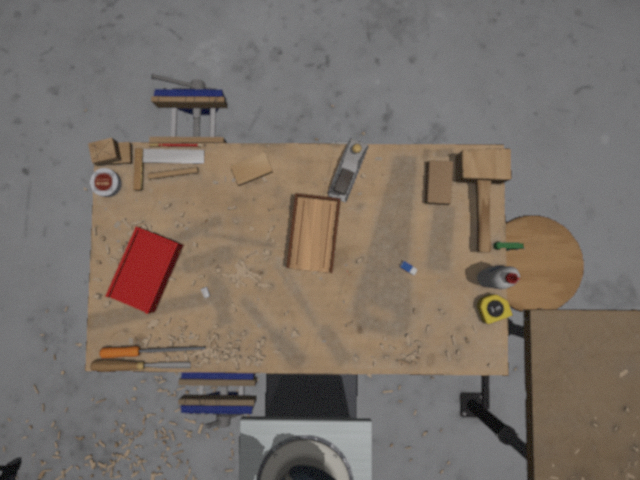

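View pics/scene0.png

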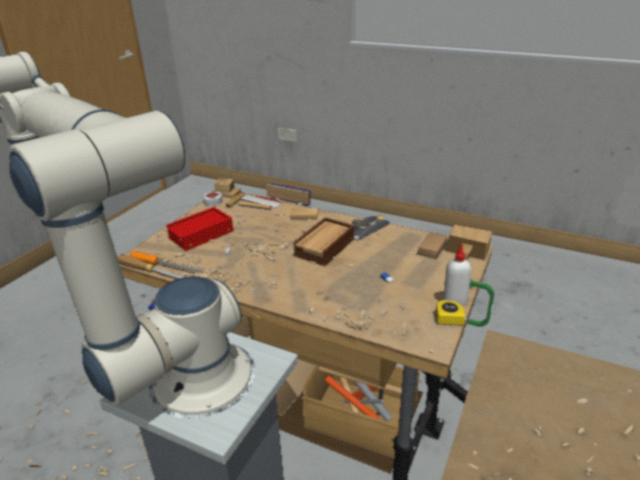

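Top view: the box is at about (313,233), with its back edge at row 195 and front edge at row 271. The eraser is at (408,267), blue with its white end at lower right, and the red look-alike is at (145,270). I'll measure the box and eraser by mask.

```bash
cat > h.py <<'E'
from cell import arm
import cv2,numpy as np
np.set_printoptions(precision=4,suppress=True)
def ray(n,uv,z,st=None):
    """pixels -> world points on plane z"""
    i=arm.camera_info(n); uv=np.atleast_2d(np.array(uv,float))
    d=np.c_[uv,np.ones(len(uv))]@np.linalg.inv(i["mtx"]).T
    if n=="wrist":
        T=i["tool_from_camera"]; R=st["tool_rot"]@T[:3,:3]; c=st["tool_rot"]@T[:3,3]+st["tcp_pos"]
    else: R=i["R"].T; c=-R@i["t"]
    d=d@R.T
    return c+d*((z-c[2])/d[:,2])[:,None]
def big(mask,n=1):
    cs,_=cv2.findContours(mask.astype(np.uint8),cv2.RETR_EXTERNAL,cv2.CHAIN_APPROX_NONE)
    return sorted(cs,key=cv2.contourArea)[::-1][:n]
E
python3 - <<'E'
from h import *
im=cv2.imread("pics/top0.png"); hsv=cv2.cvtColor(im,cv2.COLOR_BGR2HSV)
sub=np.zeros(im.shape[:2],bool); sub[240:290,390:430]=1
m=(hsv[...,0]>95)&(hsv[...,0]<130)&(hsv[...,1]>90)&sub
w=(hsv[...,1]<50)&(hsv[...,2]>170)&sub
for k in(m,w):
    c=big(k)[0].reshape(-1,2); print(len(c),ray("top",c.mean(0),.011))
e=m|w; ys,xs=np.where(e); r=cv2.minAreaRect(np.c_[xs,ys].astype(np.float32)); print(r); P=ray("top",cv2.boxPoints(r),.011);print(P, ray("top",r[0],.011))
print(ray("top",[[292,194],[340,196],[332,272],[286,271]],.054))
cv2.imwrite("pics/crop.png",cv2.resize(im[180:290,270:430],None,fx=5,fy=5,interpolation=cv2.INTER_CUBIC))
E
```

```text
23 [[ 0.5231 -0.2425  0.011 ]]
10 [[ 0.5121 -0.2599  0.011 ]]
((408.51470947265625, 267.8088073730469), (14.74887752532959, 6.345447540283203), 30.963754653930664)
[[ 0.522  -0.2287  0.011 ]
 [ 0.5353 -0.2367  0.011 ]
 [ 0.5171 -0.2674  0.011 ]
 [ 0.5038 -0.2594  0.011 ]] [[ 0.5195 -0.2481  0.011 ]]
[[ 0.6919  0.0357  0.054 ]
 [ 0.6879 -0.0785  0.054 ]
 [ 0.5075 -0.0606  0.054 ]
 [ 0.509   0.0475  0.054 ]]
```

View pics/crop.png

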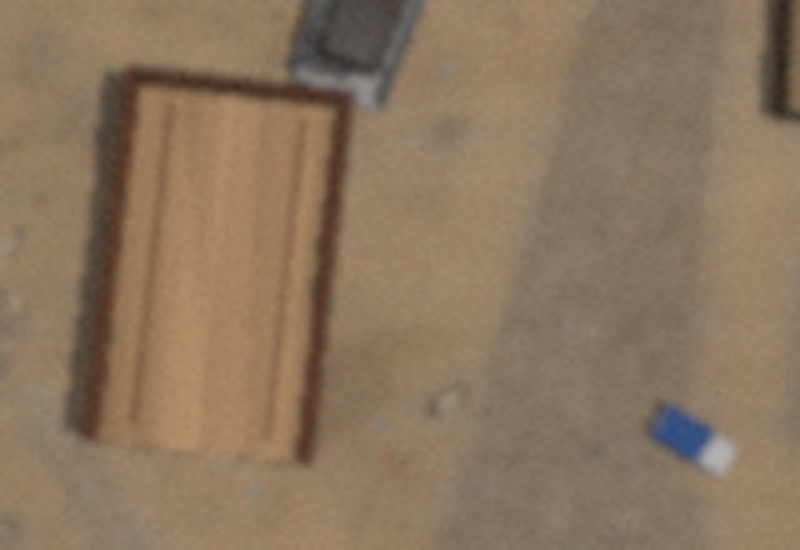

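Crop, converted to full-image pixels: box top corners at (296,194), (340,199), (287,267), (332,272). The eraser is blue with a white end, centred near (408.5,268). I'll move over the box with the gripper closed and refine with the wrist camera.

Call:
servo_tool([
  [[-5.4, -4.7, 0.3], [0, 0, -1], 0],
  [[-10.9, -9.3, 0.6], [0, 0, -2], 0],
  [[-16.3, -14, 1], [0, 0, -3], 0],
  [[-21.8, -18.7, 1.4], [0, 0, -4], 0],
  [[-27.2, -23.3, 1.7], [0, 0, -5], 0],
  [[-32.6, -28, 2], [0, 0, -6], 0],
  [[-38, -32.7, 2.4], [0, 0, -7], 0],
  [[-43.5, -37.3, 2.7], [0, 0, -8], 0],
  [[-49, -42, 3], [0, 0, -8], 0],
  [[-54.4, -46.7, 3], [0, 0, -8], 0],
], squeeze=40)

```text
time_s: 1.35
tcp_pos: [0.5081, 0.0643, 0.2029]
tool_rot: [[-0.993, 0.118, -0.0], [0.118, 0.993, 0.0], [0.0, 0.0, -1.0]]
contact_force: [0.6, 0.4, 0.4]
opening: 0.001
grasp_force: 0.0
```

Call:
servo_tool([
  [[0, 0, 0], [0, 0, 0], 0],
  [[0, 0, 0], [0, 0, 0], 0],
  [[0, 0, 0], [0, 0, 0], 0],
])

```text
time_s: 1.72
tcp_pos: [0.507, 0.0675, 0.2036]
tool_rot: [[-0.993, 0.116, 0.0], [0.116, 0.993, 0.0], [-0.0, 0.0, -1.0]]
contact_force: [0.1, -0.6, -0.8]
opening: -0.0
grasp_force: 0.0
```

Run:
```python
from h import *
print(ray("top",[[296,193.6],[340,199],[331.6,272.4],[286.6,267]],.054))
s=arm.get_state();print(s["time_s"],s["tcp_pos"],s["tool_rot"],s["contact_force"],np.abs(s["qvel"]).max())
im=arm.camera("wrist")[...,::-1];cv2.imwrite("pics/w1.png",im)
import pickle;pickle.dump(s,open("s1.pkl","wb"))
```

```text
[[ 0.6929  0.0262  0.054 ]
 [ 0.6807 -0.0785  0.054 ]
 [ 0.5066 -0.0596  0.054 ]
 [ 0.5184  0.0463  0.054 ]]
1.725 [0.507  0.0675 0.2036] [[-0.9932  0.116   0.0001]
 [ 0.116   0.9932  0.0003]
 [-0.      0.0003 -1.    ]] [ 0.1088 -0.5506 -0.7501] 0.007776895291254562
```

View pics/w1.png

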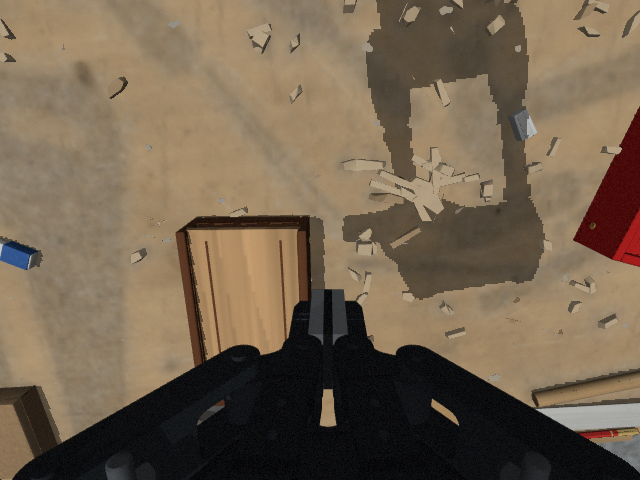

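Wrist view: the box front edge runs from about (180,230) to (310,222), with the eraser at the left edge (20,255). The grey sharpener is at (524,124). I'll centre over the box and eraser more precisely.

Run:
```python
from h import *
im=cv2.imread("pics/w1.png")
cv2.imwrite("pics/c1.png",cv2.resize(im[205:325,170:330],None,fx=5,fy=5,interpolation=cv2.INTER_CUBIC))
```

```text
(no output)
```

View pics/c1.png

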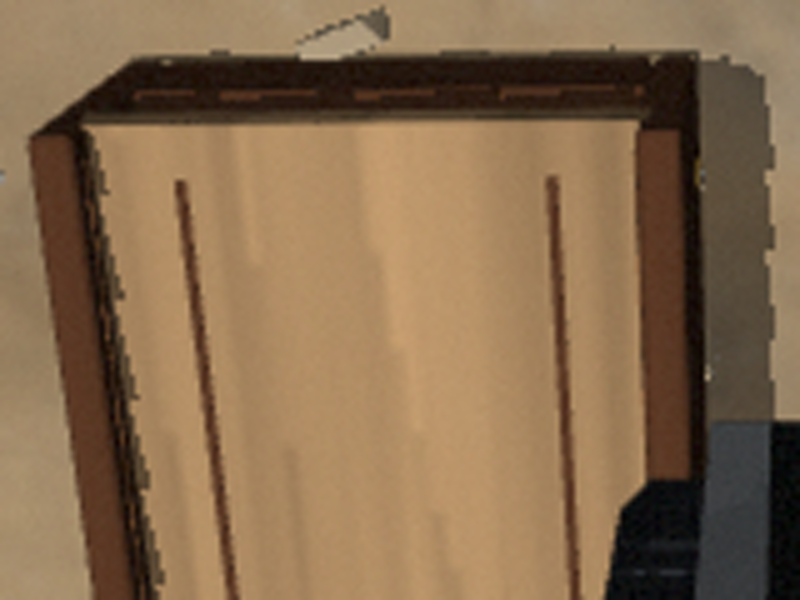

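The front top corners are at crop (30,136) and (682,130), which is full-image (176,232) and (306.4,231). The side walls run down from there.

Run:
```python
from h import *
import pickle; s=pickle.load(open("s1.pkl","rb"))
P=ray("wrist",[[176,232.2],[306.4,231],[189,324.4],[308.6,300.6]],.054,s)
print(P); d=P[1]-P[0]; print("width",np.linalg.norm(d),"yaw",np.arctan2(-d[0],d[1]))
print([np.arctan2(*(P[i]-P[j])[1::-1]) for i,j in((2,0),(3,1))])
yaw=-.112; x=np.array([np.cos(yaw),np.sin(yaw)]); print("centre",(P[0]+P[1])[:2]/2+.09*x)
```

```text
[[ 0.5052 -0.0627  0.054 ]
 [ 0.5169  0.046   0.054 ]
 [ 0.5928 -0.0723  0.054 ]
 [ 0.5815  0.0392  0.054 ]]
width 0.10931201367773072 yaw -0.10679209590999912
[np.float64(-0.10947385702184795), np.float64(-0.10404614254571118)]
centre [ 0.6005 -0.0184]
```

Call:
servo_tool([
  [[-2, -1.4, 1], [0, 0, 0], 0],
  [[-6, -4, 5], [0, 0, -0.5], 0],
  [[-10, -6.5, 10], [0, 0, -0.5], 0],
  [[-11.2, -7.4, 13.5], [0, 0, -0.5], 0],
  [[-11.2, -7.4, 14.5], [0, 0, -0.5], 0],
  [[-11.2, -7.4, 15], [0, 0, -0.5], 0],
  [[-11.2, -7.4, 15.2], [0, 0, -0.5], 0],
  [[-11.2, -7.4, 15.3], [0, 0, -0.5], 0],
])

```text
time_s: 2.78
tcp_pos: [0.6106, -0.0199, 0.0526]
tool_rot: [[-0.994, 0.108, 0.003], [0.108, 0.994, -0.0], [-0.003, 0.0, -1.0]]
contact_force: [-1.0, 0.4, 0.0]
opening: 0.002
grasp_force: 0.0
```

Call:
servo_tool([
  [[0, 0, 0.05], [0, 0, 0], 0],
  [[0, 0, 0.1], [0, 0, 0], 0],
  [[0, 0, 0.2], [0, 0, 0], 0],
  [[0, 0, 0.3], [0, 0, 0], 0],
  [[0, 0, 0.3], [0, 0, 0], 0],
])

```text
time_s: 3.4
tcp_pos: [0.6099, -0.0205, 0.0472]
tool_rot: [[-0.994, 0.109, -0.0], [0.109, 0.994, 0.0], [0.0, -0.0, -1.0]]
contact_force: [0.2, 0.4, -0.4]
opening: -0.004
grasp_force: 0.0
```

Call:
servo_tool([
  [[0, 0, 0.05], [0, 0, 0], 0],
  [[0, 0, 0.1], [0, 0, 0], 0],
  [[0, 0, 0.15], [0, 0, 0], 0],
  [[0, 0, 0.15], [0, 0, 0], 0],
])

```text
time_s: 3.9
tcp_pos: [0.6099, -0.0205, 0.0459]
tool_rot: [[-0.994, 0.109, -0.0], [0.109, 0.994, -0.0], [0.0, -0.0, -1.0]]
contact_force: [0.4, 0.3, 0.5]
opening: 0.002
grasp_force: 0.0
```

Call:
servo_tool([
  [[0, 0, 0.05], [0, 0, 0], 0],
  [[0, 0, 0.1], [0, 0, 0], 0],
  [[0, 0, 0.1], [0, 0, 0], 0],
])

```text
time_s: 4.28
tcp_pos: [0.61, -0.0204, 0.0454]
tool_rot: [[-0.994, 0.109, 0.0], [0.109, 0.994, -0.0], [-0.0, 0.0, -1.0]]
contact_force: [-0.4, -0.1, 4.4]
opening: 0.001
grasp_force: 1.6
```

Call:
servo_tool([
  [[0, 0, 0.05], [0, 0, 0], 0],
  [[0, 0, 0.05], [0, 0, 0], 0],
])

```text
time_s: 4.53
tcp_pos: [0.6101, -0.0204, 0.0454]
tool_rot: [[-0.994, 0.109, 0.0], [0.109, 0.994, -0.0], [-0.0, 0.0, -1.0]]
contact_force: [-2.5, 0.4, 5.9]
opening: -0.0
grasp_force: 2.9
```

Call:
servo_tool([
  [[0, 0, 0.1], [0, 0, 0], 0],
  [[0, 0, 0.1], [0, 0, 0], 0],
])

```text
time_s: 4.78
tcp_pos: [0.6101, -0.0205, 0.0453]
tool_rot: [[-0.994, 0.109, 0.001], [0.109, 0.994, -0.0], [-0.001, -0.0, -1.0]]
contact_force: [-6.3, 1.2, 9.4]
opening: -0.001
grasp_force: 4.8
```

Call:
servo_tool([
  [[0.1, 0, 0.05], [0, 0, 0], 0],
  [[0.2, 0, 0.1], [0, 0, 0], 0],
  [[0.3, 0, 0.1], [0, 0, 0], 0],
])

```text
time_s: 5.15
tcp_pos: [0.6098, -0.0204, 0.0454]
tool_rot: [[-0.994, 0.109, 0.008], [0.109, 0.994, -0.001], [-0.008, 0.0, -1.0]]
contact_force: [4.4, -0.9, 5.6]
opening: 0.001
grasp_force: 3.5
```

Call:
servo_tool([
  [[0, 0, 0.1], [0, 0, 0], 0],
  [[0, 0, 0.15], [0, 0, 0], 0],
  [[0, 0, 0.15], [0, 0, 0], 0],
])

```text
time_s: 5.52
tcp_pos: [0.6099, -0.0205, 0.0453]
tool_rot: [[-0.994, 0.109, 0.009], [0.109, 0.994, -0.001], [-0.009, 0.0, -1.0]]
contact_force: [1.3, -0.6, 14.4]
opening: -0.005
grasp_force: 6.8
```

Call:
servo_tool([
  [[0.1, 0, 0.02], [0, 0, 0], 0],
  [[0.2, 0, 0.04], [0, 0, 0], 0],
  [[0.3, 0, 0.06], [0, 0, 0], 0],
])

```text
time_s: 5.9
tcp_pos: [0.6087, -0.0203, 0.0453]
tool_rot: [[-0.994, 0.109, 0.013], [0.109, 0.994, -0.001], [-0.013, 0.0, -1.0]]
contact_force: [7.4, 0.4, 12.4]
opening: -0.0
grasp_force: 6.2
```

Call:
servo_tool([
  [[0.15, 0, 0.03], [0, 0, 0], 0],
  [[0.3, 0, 0.05], [0, 0, 0], 0],
  [[0.45, 0, 0.05], [0, 0, 0], 0],
  [[0.6, 0, 0.05], [0, 0, 0], 0],
])

```text
time_s: 6.4
tcp_pos: [0.6032, -0.0197, 0.0455]
tool_rot: [[-0.994, 0.109, 0.014], [0.109, 0.994, -0.001], [-0.015, 0.0, -1.0]]
contact_force: [7.4, -0.7, 13.2]
opening: 0.0
grasp_force: 6.9
```

Run:
```python
from h import *
s=arm.get_state()
im=np.ascontiguousarray(arm.camera("wrist")[...,::-1]);cv2.imwrite("pics/w2.png",im)
cv2.imwrite("pics/c2.png",cv2.resize(im[0:480,120:460],None,fx=1.2,fy=1.2))
print(s["tcp_pos"],s["contact_force"])
```

```text
[ 0.6032 -0.0197  0.0455] [ 7.4189 -0.6989 13.1563]
```

View pics/c2.png

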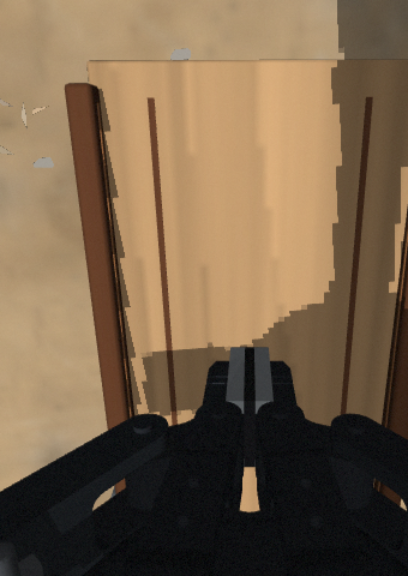

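The lid front (crop row 60) now sticks out past the side wall end (row 85), so the lid moves with the finger. I'll keep dragging.

Call:
servo_tool([
  [[0.2, 0, 0], [0, 0, 0], 0],
  [[0.4, 0, 0], [0, 0, 0], 0],
  [[0.6, 0, 0], [0, 0, 0], 0],
  [[0.8, 0, 0], [0, 0, 0], 0],
  [[1.0, 0, 0], [0, 0, 0], 0],
])

```text
time_s: 7.08
tcp_pos: [0.5934, -0.0187, 0.0456]
tool_rot: [[-0.994, 0.109, 0.015], [0.109, 0.994, -0.001], [-0.015, 0.0, -1.0]]
contact_force: [7.2, -1.2, 14.8]
opening: -0.004
grasp_force: 7.2
```

Call:
servo_tool([
  [[0.25, 0, -0.01], [0, 0, 0], 0],
  [[0.5, 0, -0.02], [0, 0, 0], 0],
  [[0.75, 0, -0.03], [0, 0, 0], 0],
  [[1.0, 0, -0.03], [0, 0, 0], 0],
  [[1.25, 0, -0.04], [0, 0, 0], 0],
  [[1.5, 0, -0.04], [0, 0, 0], 0],
])

```text
time_s: 7.82
tcp_pos: [0.5784, -0.0171, 0.046]
tool_rot: [[-0.994, 0.109, 0.015], [0.109, 0.994, -0.002], [-0.015, 0.0, -1.0]]
contact_force: [7.7, -0.9, 14.1]
opening: -0.0
grasp_force: 7.2
```

Call:
servo_tool([
  [[0.3, 0, -0.01], [0, 0, 0], 0],
  [[0.6, 0, -0.02], [0, 0, 0], 0],
  [[0.9, 0, -0.03], [0, 0, 0], 0],
  [[1.2, 0, -0.03], [0, 0, 0], 0],
  [[1.5, 0, -0.04], [0, 0, 0], 0],
  [[1.8, 0, -0.05], [0, 0, 0], 0],
  [[2.1, 0, -0.05], [0, 0, 0], 0],
])

```text
time_s: 8.7
tcp_pos: [0.5576, -0.0148, 0.0464]
tool_rot: [[-0.994, 0.109, 0.015], [0.109, 0.994, -0.002], [-0.015, -0.0, -1.0]]
contact_force: [6.9, -1.6, 15.5]
opening: -0.002
grasp_force: 7.3
```

Call:
servo_tool([
  [[0.3, 0, -0.02], [0, 0, 0], 0],
  [[0.6, 0, -0.03], [0, 0, 0], 0],
  [[0.9, 0, -0.04], [0, 0, 0], 0],
  [[1.2, 0, -0.05], [0, 0, 0], 0],
  [[1.5, 0, -0.06], [0, 0, 0], 0],
  [[1.8, 0, -0.06], [0, 0, 0], 0],
  [[2.1, 0, -0.07], [0, 0, 0], 0],
])

```text
time_s: 9.57
tcp_pos: [0.5366, -0.0126, 0.0469]
tool_rot: [[-0.994, 0.109, 0.014], [0.109, 0.994, -0.002], [-0.015, -0.0, -1.0]]
contact_force: [7.6, -1.2, 13.5]
opening: -0.005
grasp_force: 7.0
```

Call:
servo_tool([
  [[0.3, 0, -0.01], [0, 0, 0], 0],
  [[0.6, 0, -0.01], [0, 0, 0], 0],
  [[0.9, 0, -0.02], [0, 0, 0], 0],
  [[1.2, 0, -0.03], [0, 0, 0], 0],
  [[1.5, 0, -0.04], [0, 0, 0], 0],
  [[1.7, 0, -0.04], [0, 0, 0], 0],
  [[1.7, 0, -0.04], [0, 0, 0], 0],
])

```text
time_s: 10.45
tcp_pos: [0.5195, -0.0107, 0.0472]
tool_rot: [[-0.994, 0.109, 0.014], [0.109, 0.994, -0.002], [-0.014, -0.0, -1.0]]
contact_force: [6.0, -3.0, 13.9]
opening: 0.0
grasp_force: 7.4
```

Call:
servo_tool([
  [[0, 0, -0.5], [0, 0, 0], 0],
  [[0, 0, -2], [0, 0, 0], 0],
  [[0, 0, -5], [0, 0, 0], 0],
  [[-1, -4, -9], [0, 0, 0], 5],
  [[-3, -9, -10], [0, 0, 0], 5],
  [[-4.5, -14, -10], [0, 0, 0], 5],
  [[-6, -19, -10], [0, 0, 0], 5],
  [[-6.6, -23.4, -10], [0, 0, 0], 5],
  [[-6.6, -23.4, -10], [0, 0, 0], 5],
  [[-6.6, -23.4, -10], [0, 0, 0], 5],
])

```text
time_s: 11.7
tcp_pos: [0.5544, -0.2492, 0.1415]
tool_rot: [[-0.994, 0.109, -0.001], [0.109, 0.994, 0.001], [0.001, 0.001, -1.0]]
contact_force: [-0.3, 0.1, -0.1]
opening: 0.588
grasp_force: 0.0
```

```bash
cat > er.py <<'E'
from h import *
s=arm.get_state();im=np.ascontiguousarray(arm.camera("wrist")[...,::-1]);cv2.imwrite("pics/w3.png",im)
top=np.ascontiguousarray(arm.camera("top")[...,::-1]); cv2.imwrite("pics/top3.png",top)
hsv=cv2.cvtColor(im,cv2.COLOR_BGR2HSV)
b=(hsv[...,0]>95)&(hsv[...,0]<130)&(hsv[...,1]>120)&(hsv[...,2]>60)
c=big(b)[0].reshape(-1,2).astype(np.float32); print("blue px",cv2.contourArea(c),cv2.minAreaRect(c))
g=np.zeros(b.shape,np.uint8); x,y,w,h=cv2.boundingRect(c.astype(np.int32)); k=30; g[max(0,y-k):y+h+k,max(0,x-k):x+w+k]=1
wh=((hsv[...,1]<60)&(hsv[...,2]>130)&(g>0)); cw=big(wh)[0].reshape(-1,2).astype(np.float32); print("white",cv2.contourArea(cw))
for z in(.0,.011):
    P=ray("wrist",np.r_[c,cw],z,s)[:,:2].astype(np.float32); r=cv2.minAreaRect(P*1000); print(z,r); print(cv2.boxPoints(r))
print(s["time_s"],s["tcp_pos"],s["tool_rot"],s["contact_force"])
v=np.hstack([cv2.resize(im[y-60:y+h+60,max(0,x-60):x+w+60],(400,300)),cv2.resize(top[170:320,240:440],(400,300))]);cv2.imwrite("pics/v3.png",v)
E
python3 er.py
```

```text
blue px 775.0 ((331.1000061035156, 181.79998779296875), (33.98823165893555, 24.59674835205078), 26.56505012512207)
white 391.0
0.0 ((520.2123413085938, -251.76145935058594), (41.65559387207031, 19.197267532348633), 57.38023376464844)
[[ 500.9003 -264.1298]
 [ 517.0695 -274.4782]
 [ 539.5244 -239.3932]
 [ 523.3552 -229.0447]]
0.011 ((518.54052734375, -251.43328857421875), (40.04792022705078, 18.45627784729004), 57.38039779663086)
[[ 499.9739 -263.3243]
 [ 515.519  -273.2733]
 [ 537.1072 -239.5423]
 [ 521.562  -229.5932]]
11.7 [ 0.5544 -0.2492  0.1415] [[-0.994   0.1094 -0.0009]
 [ 0.1094  0.994   0.0011]
 [ 0.001   0.001  -1.    ]] [-0.3417  0.12   -0.1036]
```

View pics/v3.png

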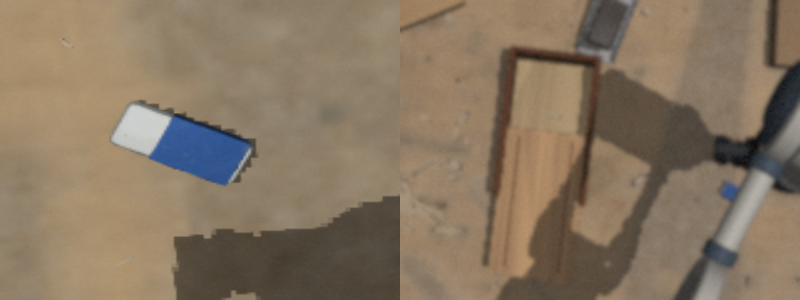

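The wrist crop shows the eraser lying clear, with its long axis at 57.4° and centre (0.519,-0.2515). The top crop shows the box open by about half its length, 9 cm. I'll turn and go down for the grasp.

Call:
servo_tool([
  [[1, -0.2, 1], [0, 0, -10], 4],
  [[2, -0.4, 3], [0, 0, -20], 4],
  [[3, -0.6, 5], [0, 0, -30], 4],
  [[3.5, -0.6, 7], [0, 0, -40], 4],
  [[3.5, -0.6, 9], [0, 0, -50], 4],
  [[3.5, -0.6, 10], [0, 0, -60], 4],
  [[3.5, -0.6, 11], [0, 0, -63.7], 4],
  [[3.5, -0.6, 11.5], [0, 0, -63.7], 4],
  [[3.5, -0.6, 11.5], [0, 0, -63.7], 4],
])

```text
time_s: 12.92
tcp_pos: [0.5484, -0.1295, 0.0132]
tool_rot: [[-0.652, -0.758, -0.016], [-0.753, 0.65, -0.103], [0.088, -0.055, -0.995]]
contact_force: [0.6, 0.2, 0.1]
opening: 0.468
grasp_force: 0.0
```

Run:
```python
from h import *
s=arm.get_state()
for k in("q","qvel","joint_torque","tcp_pos","tool_rot","contact_force","ft_torque"):print(k,s[k])
```

```text
q [-0.2297  0.06    1.6568 -0.1048  1.4176 -2.6442]
qvel [ 0.1966 -0.028   0.0405  0.101  -0.0152 -0.0011]
joint_torque [ -0.7561 -42.1027 -39.5572  -0.7311  -0.0407   0.0018]
tcp_pos [ 0.5484 -0.1295  0.0132]
tool_rot [[-0.6522 -0.7579 -0.0158]
 [-0.7529  0.6501 -0.1025]
 [ 0.0879 -0.055  -0.9946]]
contact_force [0.5741 0.1652 0.1343]
ft_torque [ 0.0228 -0.0236  0.0549]
```

Joint 6 hit its range limit, so I'll use the grasp a half turn the other way. Lifting first.

Call:
servo_tool([
  [[0, 0, -3], [0, 0, 0], 4],
  [[0, 0, -6], [0, 0, 5], 4],
  [[0, 0, -9], [0, 0, 15], 4],
  [[0, 0, -10], [0, 0, 25], 4],
  [[0, 0, -10], [0, 0, 25], 4],
])

```text
time_s: 13.55
tcp_pos: [0.5509, -0.1208, 0.1147]
tool_rot: [[-0.912, -0.411, -0.012], [-0.407, 0.907, -0.104], [0.054, -0.09, -0.995]]
contact_force: [0.6, 0.4, -0.5]
opening: 0.469
grasp_force: 0.0
```

Run:
```python
from h import *
s=arm.get_state()
for k in("q","qvel","tcp_pos","tool_rot","contact_force"):print(k,s[k])
```

```text
q [-0.2132 -0.0028  1.5367 -0.1043  1.5976 -2.2098]
qvel [-0.0029  0.0188  0.0338 -0.0011 -0.0097 -0.079 ]
tcp_pos [ 0.5509 -0.1208  0.1147]
tool_rot [[-0.9118 -0.4105 -0.0124]
 [-0.4072  0.9074 -0.1038]
 [ 0.0538 -0.0896 -0.9945]]
contact_force [ 0.5774  0.4131 -0.4862]
```

```bash
cat > go.py <<'E'
from h import *
from scipy.spatial.transform import Rotation as R
def go(pos,yaw_y):
    """shift (cm) and rotvec (deg) to pos with tool down, tool y at angle yaw_y"""
    s=arm.get_state(); T=s["tool_rot"]; a=np.radians(yaw_y); y=np.array([np.cos(a),np.sin(a),0]); z=np.array([0,0,-1.])
    G=np.c_[np.cross(y,z),y,z]
    print("t",s["time_s"],"shift",100*T.T@(np.array(pos)-s["tcp_pos"]),"rot",np.degrees(R.from_matrix(T.T@G).as_rotvec()),"q",s["q"],"F",s["contact_force"])
E
python3 - <<'E'
from go import *
go([.5509,-.2,.12],114.3); go([.519,-.2515,.1],-32.6)
E
```

```text
t 13.55 shift [ 3.2567 -7.2368  0.2971] rot [-5.1382 -3.0944 -0.0968] q [-0.2132 -0.0028  1.5367 -0.1043  1.5976 -2.2098] F [ 0.5774  0.4131 -0.4862]
t 13.55 shift [  8.1545 -10.4214   2.86  ] rot [ -5.9203   5.4044 146.631 ] q [-0.2132 -0.0028  1.5367 -0.1043  1.5976 -2.2098] F [ 0.5774  0.4131 -0.4862]
```

Call:
servo_tool([
  [[3.2, -5, 0], [-5.1, -3.1, 0], 4],
  [[6, -8, 1], [-5.1, -3.1, 0], 4],
  [[8.1, -10.4, 1.5], [-5.1, -3.1, 0], 4],
  [[8.1, -10.4, 1.5], [-5.1, -3.1, 0], 4],
])

```text
time_s: 14.05
tcp_pos: [0.5173, -0.2515, 0.1104]
tool_rot: [[-0.913, -0.408, -0.004], [-0.408, 0.913, 0.0], [0.004, 0.002, -1.0]]
contact_force: [0.7, -0.7, 0.2]
opening: 0.47
grasp_force: 0.0
```

Call:
servo_tool([
  [[0, 0, 0], [0, 0, 10], 4],
  [[0, 0, 0], [0, 0, 20], 4],
  [[0, 0, 0], [0, 0, 30], 4],
  [[0, 0, 0], [0, 0, 40], 4],
  [[0, 0, 0], [0, 0, 50], 4],
  [[0, 0, 0], [0, 0, 60], 4],
  [[0, 0, 0], [0, 0, 70], 4],
  [[0, 0, 0], [0, 0, 80], 4],
  [[0, 0, 0], [0, 0, 90], 4],
  [[0, 0, 0], [0, 0, 100], 4],
])

```text
time_s: 15.3
tcp_pos: [0.5188, -0.2483, 0.1111]
tool_rot: [[-0.242, 0.97, -0.003], [0.97, 0.242, 0.001], [0.001, -0.003, -1.0]]
contact_force: [-0.3, 0.0, -0.1]
opening: 0.466
grasp_force: 0.0
```

Call:
servo_tool([
  [[0, 0, 0], [0, 0, 10], 4],
  [[0, 0, 0], [0, 0, 20], 4],
  [[0, 0, 0], [0, 0, 30], 4],
  [[0, 0, 0], [0, 0, 40], 4],
  [[0, 0, 0], [0, 0, 46.5], 4],
  [[0, 0, 0], [0, 0, 46.5], 4],
  [[0, 0, 0], [0, 0, 46.5], 4],
])

```text
time_s: 16.18
tcp_pos: [0.5186, -0.2491, 0.1114]
tool_rot: [[0.532, 0.847, -0.003], [0.847, -0.532, 0.0], [-0.002, -0.003, -1.0]]
contact_force: [-0.2, 0.1, -1.0]
opening: 0.466
grasp_force: 0.0
```

```bash
python3 -c "
from go import *
go([.519,-.2515,.02],-32.6)"
```

```text
t 16.175 shift [-0.1725  0.1829  9.1349] rot [-0.1474  0.0925  0.4353] q [-0.506   0.0369  1.4992 -0.0015  1.6081  0.0554] F [-0.1517  0.0982 -1.0443]
```

Call:
servo_tool([
  [[-0.2, 0.2, 3], [-0.1, 0.1, 0.4], 4],
  [[-0.2, 0.2, 6], [-0.1, 0.1, 0.4], 4],
  [[-0.2, 0.2, 8.5], [-0.1, 0.1, 0.4], 4],
  [[-0.2, 0.2, 9.7], [-0.1, 0.1, 0.4], 4],
  [[-0.2, 0.2, 10.2], [-0.1, 0.1, 0.4], 4],
  [[-0.2, 0.2, 10.4], [-0.1, 0.1, 0.4], 4],
  [[-0.2, 0.2, 10.4], [-0.1, 0.1, 0.4], 4],
])

```text
time_s: 17.05
tcp_pos: [0.5193, -0.2529, 0.0086]
tool_rot: [[0.541, 0.841, 0.001], [0.841, -0.541, -0.001], [-0.0, 0.001, -1.0]]
contact_force: [0.0, 0.2, -0.8]
opening: 0.467
grasp_force: 0.0
```

Call:
servo_tool([
  [[0, 0, 0.3], [0, 0, 0], 4],
  [[0, 0, 0.45], [0, 0, 0], 4],
  [[0, 0, 0.45], [0, 0, 0], 3],
  [[0, 0, 0.45], [0, 0, 0], 2],
  [[0, 0, 0.45], [0, 0, 0], 1],
  [[0, 0, 0.45], [0, 0, 0], 1],
  [[0, 0, 0.45], [0, 0, 0], 1],
], squeeze=30)

```text
time_s: 17.92
tcp_pos: [0.5189, -0.2526, 0.0033]
tool_rot: [[0.542, 0.841, -0.0], [0.841, -0.542, -0.0], [-0.0, -0.0, -1.0]]
contact_force: [-0.5, -0.4, 1.5]
opening: 0.199
grasp_force: 30.7
```

Call:
servo_tool([
  [[0, 0, -2], [0, 0, 0], 1],
  [[0, 0, -6], [0, 0, 0], 1],
  [[0, 0, -12], [0, 0, 10], 1],
  [[0, 0, -12], [0, 0, 20], 1],
  [[0, 0, -12], [0, 0, 30], 1],
  [[0, 0, -12], [0, 0, 40], 1],
  [[0, 0, -12], [0, 0, 50], 1],
  [[0, 0, -12], [0, 0, 60], 1],
  [[0, 0, -12], [0, 0, 63.4], 1],
  [[0, 0, -12], [0, 0, 63.4], 1],
])

```text
time_s: 19.18
tcp_pos: [0.519, -0.2527, 0.1244]
tool_rot: [[0.994, -0.107, 0.001], [-0.107, -0.994, -0.001], [0.001, 0.001, -1.0]]
contact_force: [-0.7, 0.1, -0.3]
opening: 0.197
grasp_force: 30.6
```

```bash
python3 -c "
from go import *
go([.6423,-.0229,.12],-96.1);s=arm.get_state();print(s['opening'],s['grasp_force'])"
```

```text
t 19.175 shift [  9.7916 -24.1654   0.4383] rot [ 0.0301 -0.0431 -0.0523] q [-0.5118  0.0344  1.4786 -0.0002  1.6278  1.1663] F [-0.699   0.0589 -0.3363]
0.19693318968555887 30.553457736968994
```

Call:
servo_tool([
  [[2, -4, 0], [0, 0, 0], 1],
  [[4, -9, 0], [0, 0, 0], 1],
  [[6, -14, 0], [0, 0, 0], 1],
  [[8, -19, 0], [0, 0, 0], 1],
  [[9.8, -24.2, 0], [0, 0, 0], 1],
  [[9.8, -24.2, 0], [0, 0, 0], 1],
  [[9.8, -24.2, 0], [0, 0, 0], 1],
  [[9.8, -24.2, 0], [0, 0, 0], 1],
])

```text
time_s: 20.18
tcp_pos: [0.6421, -0.0239, 0.1234]
tool_rot: [[0.994, -0.109, -0.0], [-0.109, -0.994, -0.0], [-0.0, 0.0, -1.0]]
contact_force: [0.6, 0.1, 0.2]
opening: 0.2
grasp_force: 30.6
```

Run:
```python
from go import *
go([.6423,-.0229,.015],-96.1);s=arm.get_state();print(s['opening'],s['grasp_force'])
im=np.ascontiguousarray(arm.camera("wrist")[...,::-1]);cv2.imwrite("pics/w4.png",im)
```

```text
t 20.175 shift [ 0.0126 -0.1078 10.8402] rot [ 0.0202  0.0124 -0.1622] q [-0.09    0.2103  1.2903 -0.0003  1.6412  1.5901] F [0.6314 0.1435 0.1534]
0.19998908956778516 30.553144812583923
```

View pics/w4.png

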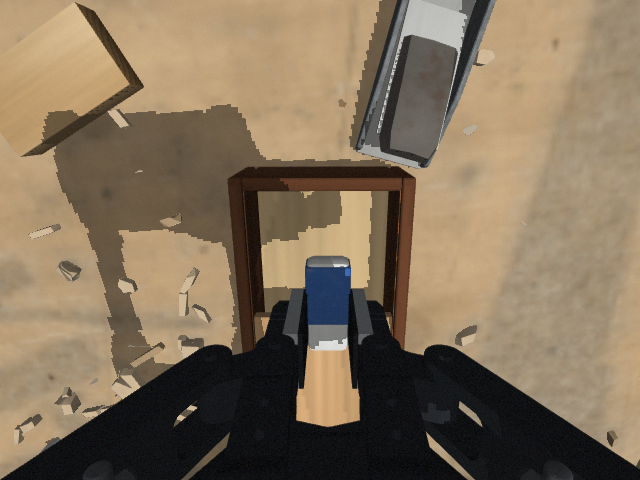

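The eraser (about (328,300)) is over the uncovered rear of the box, the fingers have clearance to both walls, and the lid edge is at row ~312. Lowering.

Call:
servo_tool([
  [[0, -0.1, 2.5], [0, 0, 0], 1],
  [[0, -0.1, 5], [0, 0, 0], 1],
  [[0, -0.1, 7], [0, 0, 0], 1],
  [[0, -0.1, 8.5], [0, 0, 0], 1],
  [[0, -0.1, 9.7], [0, 0, 0], 1],
  [[0, -0.1, 10.4], [0, 0, 0], 1],
  [[0, -0.1, 10.8], [0, 0, 0], 1],
  [[0, -0.1, 10.8], [0, 0, 0], 1],
])

```text
time_s: 21.22
tcp_pos: [0.6426, -0.0215, 0.0152]
tool_rot: [[0.994, -0.108, -0.0], [-0.108, -0.994, 0.0], [-0.0, 0.0, -1.0]]
contact_force: [0.3, 0.1, -0.2]
opening: 0.199
grasp_force: 30.6
```

Call:
servo_tool([
  [[0, 0, 0.3], [0, 0, 0], 1],
  [[0, 0, 0.5], [0, 0, 0], 1],
  [[0, 0, 0.55], [0, 0, 0], 1],
  [[0, 0, 0.55], [0, 0, 0], 1.8],
  [[0, 0, 0.55], [0, 0, 0], 2.5],
  [[0, 0, 0.55], [0, 0, 0], 3],
  [[0, 0, 0.55], [0, 0, 0], 3],
  [[0, 0, 0.55], [0, 0, 0], 3],
])

```text
time_s: 22.22
tcp_pos: [0.6425, -0.0216, 0.0096]
tool_rot: [[0.994, -0.108, -0.0], [-0.108, -0.994, 0.0], [-0.0, 0.0, -1.0]]
contact_force: [0.0, -0.7, -0.0]
opening: 0.348
grasp_force: 0.0
```

Call:
servo_tool([
  [[0, 0, -2], [0, 0, 0], 3],
  [[0, 0, -5], [0, 0, 0], 3],
  [[0, 0, -9], [0, 0, 0], 3],
  [[-1, 0, -12], [0, 0, 0], 1],
  [[-5, 0, -12], [0, 0, 0], 0],
  [[-9, 0, -12], [0, 0, 0], 0],
  [[-12.3, 0, -11], [0, 0, 0], 0],
  [[-12.3, 0, -9], [0, 0, 0], 0],
  [[-12.3, 0, -7], [0, 0, 0], 0],
  [[-12.3, 0, -6], [0, 0, 0], 0],
], squeeze=40)

```text
time_s: 23.48
tcp_pos: [0.52, -0.0083, 0.0676]
tool_rot: [[0.994, -0.108, -0.003], [-0.108, -0.994, 0.0], [-0.003, 0.0, -1.0]]
contact_force: [-0.4, 0.3, -0.4]
opening: 0.002
grasp_force: 0.0
```

Run:
```python
from go import *
go([.5195,-.0107,.05],-96.1); s=arm.get_state()
im=np.ascontiguousarray(arm.camera("wrist")[...,::-1]);cv2.imwrite("pics/w5.png",im)
hsv=cv2.cvtColor(im,cv2.COLOR_BGR2HSV); b=(hsv[...,0]>95)&(hsv[...,0]<130)&(hsv[...,1]>120)&(hsv[...,2]>60)
for c in big(b,2):
    c=c.reshape(-1,2); P=ray("wrist",c,.017,s); L=(P[:,:2]-[.6005,-.0184])@np.array([[.9943,.1068],[-.1068,.9943]]); print(len(c),c.mean(0),"box frame",L.min(0),L.max(0))
```

```text
t 23.475 shift [-0.0218  0.2408  1.7582] rot [ 0.0035  0.1654 -0.0961] q [-0.0815 -0.0915  1.7037  0.      1.5322  1.5975] F [-0.4456  0.2897 -0.3611]
128 [327.3125  12.8203] box frame [ 0.0394 -0.0099] [0.0504 0.0079]
```

View pics/w5.png

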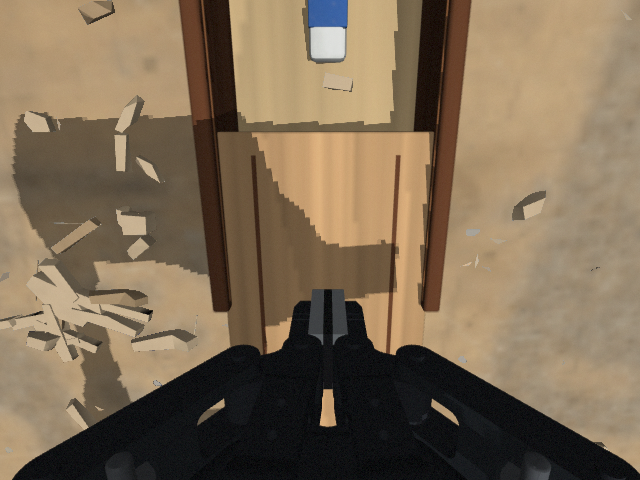

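The eraser lies flat on the box floor (white end at (328,45)), well behind the lid's rear edge (row 131). I'll press on the lid again.

Call:
servo_tool([
  [[0, 0.2, 0.8], [0, 0, 0], 0],
  [[0, 0.2, 1.4], [0, 0, 0], 0],
  [[0, 0.2, 1.6], [0, 0, 0], 0],
  [[0, 0.2, 1.7], [0, 0, 0], 0],
  [[0, 0.2, 1.7], [0, 0, 0], 0],
])

```text
time_s: 24.15
tcp_pos: [0.5201, -0.0102, 0.0529]
tool_rot: [[0.994, -0.108, -0.0], [-0.108, -0.994, 0.0], [-0.0, -0.0, -1.0]]
contact_force: [0.4, 0.2, -0.1]
opening: 0.001
grasp_force: 0.0
```

Call:
servo_tool([
  [[0, 0, 0.2], [0, 0, 0], 0],
  [[0, 0, 0.35], [0, 0, 0], 0],
  [[0, 0, 0.45], [0, 0, 0], 0],
  [[0, 0, 0.5], [0, 0, 0], 0],
  [[0, 0, 0.55], [0, 0, 0], 0],
  [[0, 0, 0.55], [0, 0, 0], 0],
])

```text
time_s: 24.9
tcp_pos: [0.52, -0.0103, 0.0474]
tool_rot: [[0.994, -0.108, -0.0], [-0.108, -0.994, 0.0], [-0.0, -0.0, -1.0]]
contact_force: [-2.0, -0.6, 2.0]
opening: 0.001
grasp_force: 1.3
```

Call:
servo_tool([
  [[0, 0, 0.08], [0, 0, 0], 0],
  [[0, 0, 0.15], [0, 0, 0], 0],
  [[0, 0, 0.2], [0, 0, 0], 0],
  [[0, 0, 0.2], [0, 0, 0], 0],
])

```text
time_s: 25.4
tcp_pos: [0.5201, -0.0103, 0.0472]
tool_rot: [[0.994, -0.108, 0.0], [-0.108, -0.994, -0.0], [0.0, 0.0, -1.0]]
contact_force: [-6.4, 1.0, 12.4]
opening: 0.001
grasp_force: 5.9
```

Call:
servo_tool([
  [[0.15, 0, 0], [0, 0, 0], 0],
  [[0.3, 0, 0], [0, 0, 0], 0],
  [[0.5, 0, 0], [0, 0, 0], 0],
])

```text
time_s: 25.78
tcp_pos: [0.5249, -0.0108, 0.0471]
tool_rot: [[0.994, -0.108, -0.0], [-0.108, -0.994, -0.0], [-0.0, 0.0, -1.0]]
contact_force: [-7.2, 0.6, 11.8]
opening: 0.0
grasp_force: 5.8
```

Call:
servo_tool([
  [[0.2, 0, 0.04], [0, 0, 0], 0],
  [[0.4, 0, 0.06], [0, 0, 0], 0],
  [[0.6, 0, 0.07], [0, 0, 0], 0],
  [[0.8, 0, 0.07], [0, 0, 0], 0],
  [[1.0, 0, 0.08], [0, 0, 0], 0],
])

```text
time_s: 26.4
tcp_pos: [0.5352, -0.0119, 0.0469]
tool_rot: [[0.994, -0.108, 0.001], [-0.108, -0.994, -0.0], [0.001, -0.0, -1.0]]
contact_force: [-6.9, 0.0, 13.1]
opening: 0.001
grasp_force: 6.8
```

Run:
```python
from h import *
s=arm.get_state(); im=np.ascontiguousarray(arm.camera("wrist")[...,::-1]);cv2.imwrite("pics/w6.png",im)
# lid rear edge: strongest row gradient in lid columns
for n in("w5","w6"):
    g=cv2.cvtColor(cv2.imread(f"pics/{n}.png"),cv2.COLOR_BGR2GRAY).astype(float)
    p=g[:,300:345].mean(1); d=p[3:]-p[:-3]; o=np.argsort(-abs(d[:280]))[:6]; print(n,[(int(i)+1,round(d[i])) for i in o])
```

```text
w5 [(132, 95), (26, 91), (27, 91), (57, -73), (58, -72), (25, 72)]
w6 [(56, 110), (135, 102), (55, 101), (89, -74), (134, 72), (88, -70)]
```

Run:
```python
from h import *
s=arm.get_state()
P=ray("wrist",[[322,135]],.046,s)[0]; print((P[:2]-[.6005,-.0184])@[.9943,-.1068])
```

```text
0.008356464250815664
```

The lid's rear edge is moving with the finger. I'll continue the push.

Call:
servo_tool([
  [[0.3, 0, 0.01], [0, 0, 0], 0],
  [[0.6, 0, 0.02], [0, 0, 0], 0],
  [[0.9, 0, 0.03], [0, 0, 0], 0],
  [[1.2, 0, 0.04], [0, 0, 0], 0],
  [[1.5, 0, 0.05], [0, 0, 0], 0],
  [[1.8, 0, 0.05], [0, 0, 0], 0],
  [[2.1, 0, 0.06], [0, 0, 0], 0],
])

```text
time_s: 27.32
tcp_pos: [0.5562, -0.0141, 0.0464]
tool_rot: [[0.994, -0.108, 0.001], [-0.108, -0.994, -0.0], [0.001, -0.0, -1.0]]
contact_force: [-5.3, 0.9, 12.6]
opening: 0.003
grasp_force: 6.9
```

Call:
servo_tool([
  [[0.3, 0, 0.02], [0, 0, 0], 0],
  [[0.6, 0, 0.03], [0, 0, 0], 0],
  [[0.9, 0, 0.04], [0, 0, 0], 0],
  [[1.2, 0, 0.05], [0, 0, 0], 0],
  [[1.5, 0, 0.06], [0, 0, 0], 0],
  [[1.8, 0, 0.07], [0, 0, 0], 0],
  [[2.1, 0, 0.08], [0, 0, 0], 0],
])

```text
time_s: 28.2
tcp_pos: [0.5773, -0.0164, 0.0459]
tool_rot: [[0.994, -0.108, 0.002], [-0.108, -0.994, -0.0], [0.002, -0.0, -1.0]]
contact_force: [-6.5, 0.9, 14.0]
opening: -0.004
grasp_force: 7.3
```

Call:
servo_tool([
  [[0.3, 0, 0.01], [0, 0, 0], 0],
  [[0.6, 0, 0.02], [0, 0, 0], 0],
  [[0.9, 0, 0.03], [0, 0, 0], 0],
  [[1.2, 0, 0.03], [0, 0, 0], 0],
  [[1.5, 0, 0.04], [0, 0, 0], 0],
  [[1.8, 0, 0.05], [0, 0, 0], 0],
  [[2.1, 0, 0.06], [0, 0, 0], 0],
  [[2.4, 0, 0.06], [0, 0, 0], 0],
])

```text
time_s: 29.2
tcp_pos: [0.6011, -0.0189, 0.0454]
tool_rot: [[0.994, -0.108, 0.002], [-0.108, -0.994, -0.0], [0.002, -0.0, -1.0]]
contact_force: [-5.9, 1.0, 14.6]
opening: -0.002
grasp_force: 7.1
```

Call:
servo_tool([
  [[0.2, 0, 0], [0, 0, 0], 0],
  [[0.4, 0, 0.01], [0, 0, 0], 0],
  [[0.6, 0, 0.01], [0, 0, 0], 0],
  [[0.7, 0, 0.02], [0, 0, 0], 0],
  [[0.8, 0, 0.02], [0, 0, 0], 0],
])

```text
time_s: 29.82
tcp_pos: [0.609, -0.0198, 0.0453]
tool_rot: [[0.994, -0.108, 0.002], [-0.108, -0.994, 0.0], [0.002, -0.0, -1.0]]
contact_force: [-7.1, 1.8, 14.0]
opening: 0.003
grasp_force: 7.1
```

Call:
servo_tool([
  [[0.1, 0, 0], [0, 0, 0], 0],
  [[0.2, 0, 0], [0, 0, 0], 0],
  [[0.3, 0, 0], [0, 0, 0], 0],
  [[0.3, 0, 0], [0, 0, 0], 0],
])

```text
time_s: 30.32
tcp_pos: [0.6109, -0.02, 0.0452]
tool_rot: [[0.994, -0.108, -0.001], [-0.108, -0.994, 0.0], [-0.001, -0.0, -1.0]]
contact_force: [-11.4, 2.1, 16.9]
opening: -0.002
grasp_force: 8.2
```

Call:
servo_tool([
  [[0.1, 0, 0], [0, 0, 0], 0],
  [[0.15, 0, 0], [0, 0, 0], 0],
  [[0.15, 0, 0], [0, 0, 0], 0],
])

```text
time_s: 30.7
tcp_pos: [0.6129, -0.0202, 0.0451]
tool_rot: [[0.994, -0.108, 0.0], [-0.108, -0.994, 0.0], [0.0, -0.0, -1.0]]
contact_force: [-7.8, 0.8, 15.5]
opening: -0.005
grasp_force: 7.6
```

Call:
servo_tool([
  [[0, 0, -0.4], [0, 0, 0], 0],
  [[0, 0, -3], [0, 0, 0], 0],
  [[0, 0, -8], [0, 0, 0], 0],
  [[-3, 0, -13], [0, 0, 0], 0],
  [[-7, 0, -14], [0, 0, 0], 0],
  [[-12, 0, -14], [0, 0, 0], 0],
  [[-16, 0, -14], [0, 0, 0], 0],
  [[-16, 0, -14], [0, 0, 0], 0],
  [[-16, 0, -14], [0, 0, 0], 0],
])

```text
time_s: 31.82
tcp_pos: [0.4545, -0.0032, 0.1821]
tool_rot: [[0.994, -0.108, 0.001], [-0.108, -0.994, -0.0], [0.001, -0.0, -1.0]]
contact_force: [0.2, 0.7, 0.3]
opening: -0.0
grasp_force: 0.0
```

Run:
```python
from h import *
s=arm.get_state(); print(s["time_s"],s["tcp_pos"],s["contact_force"]); im=np.ascontiguousarray(arm.camera("wrist")[...,::-1]);cv2.imwrite("pics/w7.png",im)
cv2.imwrite("pics/v7.png",cv2.resize(im[0:320,160:500],None,fx=1.75,fy=1.75,interpolation=cv2.INTER_CUBIC))
```

```text
31.825 [ 0.4545 -0.0032  0.1821] [0.157  0.6522 0.2962]
```

View pics/v7.png

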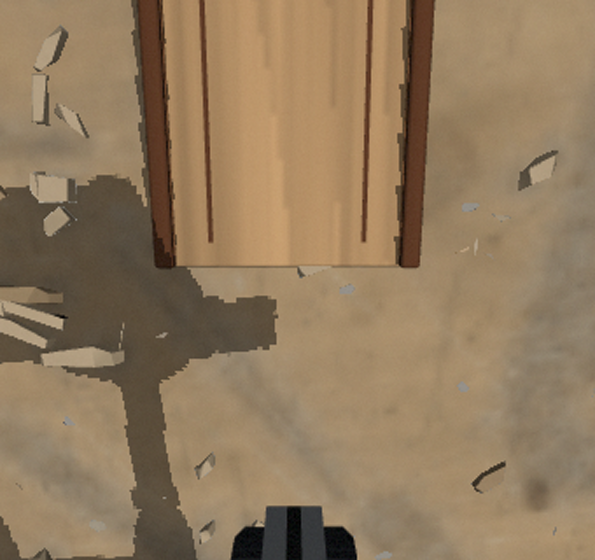

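The lid's front edge (row 266) is level with the ends of the side walls (row 267), so the box is shut and the gripper is clear. I'll hand the job in.

```bash
python3 -c "
from cell import arm
print(arm.close_job())"
```

```text
the job is handed in; nothing more can be done
None
```

The eraser is in the wooden box with the lid slid fully shut, and the job was handed in at about 32 s. My force readings, taken at the end of each move, stayed under 17 N on the lid.

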